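# Take the pressure valve out of the cooker lid for washing

## Task

The cold pressure cooker is to be washed: take the black winged pressure valve out of the middle of its lid and put it in the white bowl. Turn the valve anticlockwise (seen from above) until you feel its first stop, push it down gently against its spring, keep it down while turning on to the end stop, then let it spring up, lift it straight out and set it down softly in the bowl. Never force the valve, and leave the bowl, the mug and the soap bottle standing where they are.

Things in the scene. Friction and masses are not known exactly. Their poses are not given: they have to be found in the camera images.
- cooker: Steel casserole, 220 mm across, with a steel pressure-cooker lid, fixed firmly. Origin: centre of its underside, z up; its two side handles lie along +y and -y and reach 166 mm out. The valve stands on its axis (x = y = 0) on a black disc 98 mm wide, 126 mm up, the lid's highest part. Red, white and green arcs on the disc (closed, vent, open) guide the pointer only roughly.
- valve: Loose black pressure valve, 55 mm tall, 0.06 to 0.11 kg. Origin: centre of its foot, z up; at the start 134 mm above the cooker's origin. Stem 28 mm wide and 20 mm long with two lugs along +x and -x, tips 21.5 mm from the axis; then a flange 56 mm wide, top 27 mm above the foot; then the grip bar. It has 1.2 mm side play. Over 45 N of contact on the lid (summed, spring included) is forcing.
- valve_grip (a point): Middle of the valve's grip bar (wing), on the axis, 41 mm above the foot; axes as the valve's. The bar runs from 27 to 55 mm above the foot, is 50 mm long along x and 18 mm thick along y (pinch it along y); the space beside it above the flange is free. At the start its x lies 0.47 to 0.60 rad clockwise of the cooker's x, lugs locked under a roof, a spring pushing up with 5 N.
- valve_pointer (a point): White-striped end of the grip bar, 25 mm from the axis towards the valve's -x, 41 mm above the foot. First (vent) stop: valve x along the cooker's x, plus or minus 0.26 rad, different on every cooker, so feel for it: the resisting moment jumps to 0.3 Nm within 0.04 rad. Short of it the valve goes in only 1.5 mm; within 0.04 rad of it, 8 mm (spring 1 N per mm more), then bottoms hard.
- lid_seat (a point): Centre of the bayonet seat in the lid, on the cooker's axis, 126 mm above its origin; axes as the cooker's. Pressed in more than 4 mm, the valve passes below the vent stop and turns on 0.65 rad (anticlockwise) to the end stop, also felt as a jump of the moment. Within the last 0.1 rad the spring (1 N per mm) can lift it 3 mm above its starting height and it comes straight up and out.
- bowl_centre (a point): Centre of the white bowl, half-way up: loose, 140 mm wide at the rim, 68 mm high, 0.26 kg; this point is 34 mm above the worktop. The inner floor is 10 mm above the worktop and about 50 mm wide; the inside widens to about 75 mm at 30 mm height and 120 mm at the rim. The valve can stand upright on the inner floor.
- mug: Bystander: cream mug, 78 mm wide, 101 mm tall, with a handle; loose, origin at the centre of its underside. Right of the cooker.
- soap: Bystander: tall washing-up liquid bottle, 50 x 77 mm, 239 mm tall; loose, origin at the centre of its underside. Left of the bowl, 120 mm or more from its centre.

How it is judged:
By the outcome, as a careful person would: the job done as asked, in the order asked, and still so for the second after the job is handed in, with the robot touching nothing.
It also fails if it takes over 64 s, if anything falls off the work surface, if the arm or the gripper's body presses on something with over 40 N, if the wrist force passes 120 N, or if a joint passes its speed limit or range.

## Robot

A 7-joint arm with a two-finger parallel gripper is mounted at the origin on a cart in front of the work surface, level with it; the furniture and walls round the work are solid. World frame = base frame: x ahead of the robot, y to its left, z up, the work surface at z = 0. Lengths are in mm, angles in rad, forces in N, time in s.
With the tool pointing down it reaches from about 400 to 900 mm from the base axis. Payload 5.6 kg.
Tool frame: the origin (TCP) lies midway between the tips of the shut fingers; the grasp point (between the pads) lies 19 mm behind it; z points along the fingers, x is the direction in which the jaws open and shut, and the axes are right-handed (so a half turn about z gives the same grasp; the last joint's range is limited). The gripper opens to 92 mm and grips with 3 to 60 N. Pads are 20 mm wide; open, the fingers measure 128 mm over their backs; the gripper's body (75 mm by 189 mm) begins 69 mm behind the grasp point.
Start: joints at [1.272, 0.468, -0.012, 1.603, 0.006, 1.071, -0.056], TCP at [164.42, -628.868, 214.592] pointing down, gripper open.
Joint ranges: [-2.53, 2.53], [-0.31, 2.02], [-1.57, 1.55], [0.28, 2.44], [-1.29, 4.43], [0.15, 1.84], [-2.92, 2.92]. Speed limits (rad/s): [2.57, 2.57, 3.14, 3.14, 3.14, 3.14, 3.14].

## Interface

Orientations are given as a unit quaternion [x, y, z, w].
In Python, from plant import sensors, read_camera, get_calibration, workorder gives the robot as it stands.
- The arm moves only by the shell command python3 -m crank 'ROWS' [FORCE]. ROWS is JSON, a list of rows, each an object with "translation": the shift along the tool's x, y, z in mm, a list of three; "angular": the turn, a rotation vector about the tool's x, y, z in rad, a list of three; "gripper": the closure, from -1 (fully open) to 1 (shut). A call has 1 to 12 rows; each row is the pose to reach, as a shift and turn from the pose commanded when the call began, along the tool's axes at that moment; what a row does not reach only later rows make up. A row lasts 1/10 s, in which the tool goes at most 50 mm and 8.59 degrees, less where a joint would pass 70% of its speed; a pose out of reach is approached as far as the arm can. A call with a gripper value outside its range is refused whole. The fingers move at their own pace and stop on an object; FORCE is the grip in N (left out, the last holds). Time passes only in rows, so rows that repeat a pose let the fingers close. It gives the time, the measured TCP pose, the force and the opening at its end, in the units of the state.
- sensors.read_state(): the state, without advancing time (a new reading comes with each control period).
- read_camera(name): name is "scene" or "side" or "wrist"; returns the picture (420x560x3 uint8, blue, green, red); there is no depth.
- get_calibration(name): a dict with "fx", "fy", "cx", "cy" (pixels), "R" (3x3) and "t" (3): a world point X has camera coordinates R X + t. Camera axes: x right, y down, z forward; pixel columns grow to the right and rows downward; lengths in mm; the calibration is good to about 2 mm. A picture is of the moment at which its call begins: read the wrist's pose just before it. get_calibration takes no time and is no camera call; for the wrist camera it gives the pose at the moment of the call.
- workorder.finish_job(): hands the job in, once; it reports no verdict.
The state is a dict: "clock": time; "q": joint angles; "dq": joint speeds; "joint_efforts": joint torques, N m; "ee_pos": TCP position; "tcp_rot": TCP orientation; "contact_force": force on the tool from outside, world axes, zero at the start; "wrist_torque": the same for the moment, N m; "gripper_width": finger opening in mm.
Only numpy, scipy, OpenCV 4.12 (cv2) and the standard library are available. Lean on these libraries where they do the work, as an engineer would, in place of code of your own. Each camera call takes 0.05 s, during which the arm holds its last target.

## Working session

There is one attempt and no reset: what is moved stays moved. The work goes in short steps, Python scripts to look and compute and a shell command to move; the robot and the scene stay as the last step left them, time stands still between calls to the robot, and variables do not carry over. Pictures are saved under pics/ and viewed, and the job is handed in when it is done.

```bash
ls; mkdir -p pics; python3 - <<'E'
from plant import sensors, read_camera, get_calibration
import cv2
print(sensors.read_state())
for n in ["scene","side","wrist"]:
    c=get_calibration(n); print(n,c)
    cv2.imwrite(f"pics/{n}0.png",read_camera(n))
E
```

```text
pics
{'clock': 0.0, 'q': array([ 1.2719843 ,  0.46838316, -0.01158366,  1.60360899,  0.00596056,
        1.07138377, -0.05628809]), 'dq': array([-0.00070038, -0.00018698, -0.0001119 ,  0.00036364,  0.00160981,
       -0.00039069, -0.00014393]), 'joint_efforts': array([-3.67837010e-04, -5.20569777e+01, -1.29221505e-02, -2.43747032e+01,
       -5.67024958e-02,  1.73094874e-02,  1.62333577e-04]), 'ee_pos': array([ 164.25676049, -628.31006019,  213.64249568]), 'tcp_rot': array([ 7.91500112e-01, -6.11168396e-01, -7.20544748e-04, -4.95322950e-04]), 'contact_force': array([-0.48869918, -0.07628436,  0.07343754]), 'wrist_torque': array([-0.01510054,  0.01225811, -0.00149521]), 'gripper_width': 91.78872587150711}
scene {'fx': 422.97787786645006, 'fy': 422.97787786645006, 'cx': 277.2138470810421, 'cy': 205.87638999063648, 'R': array([[-0.76718582, -0.64112734, -0.01953595],
       [-0.39781889,  0.49948808, -0.76957897],
       [ 0.50315609, -0.5826383 , -0.63825274]]), 't': array([ 435.1137061 ,  251.66817699, 1405.88472146])}
side {'fx': 424.64674988861844, 'fy': 424.64674988861844, 'cx': 286.1288484114906, 'cy': 200.37400145114074, 'R': array([[-0.97836276, -0.2060259 ,  0.01896401],
       [-0.16048354,  0.6978416 , -0.69804164],
       [ 0.13058078, -0.68598136, -0.715806  ]]), 't': array([ 471.48747551,  140.67263733, 1394.64443249])}
wrist {'fx': 367.7261977697616, 'fy': 367.7261977697616, 'cx': 277.2894045861617, 'cy': 213.48410297419258, 'R': array([[ 0.25320085, -0.96741297, -0.00121441],
       [-0.9351025 , -0.24506557,  0.25598082],
       [-0.24793678, -0.06367896, -0.9666811 ]]), 't': array([-649.23533409,  -29.00457458,  389.94246683])}
```

View pics/scene0.png

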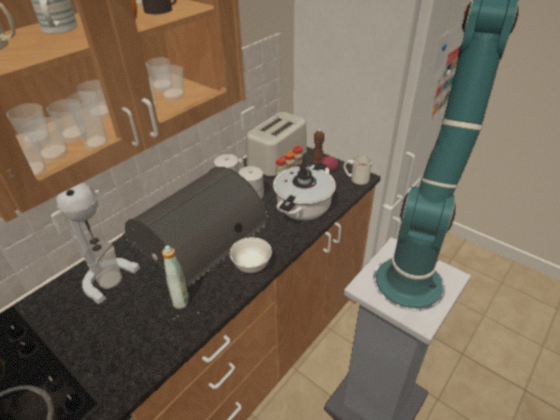

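View pics/side0.png

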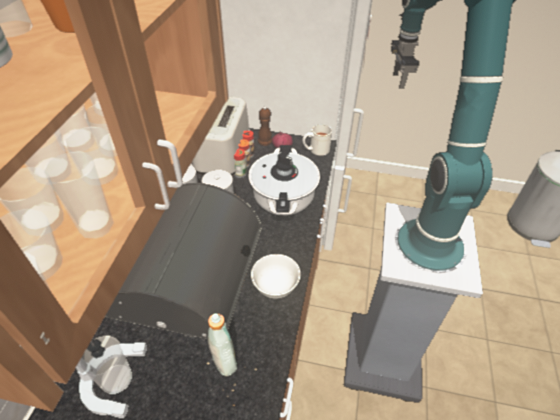

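View pics/wrist0.png

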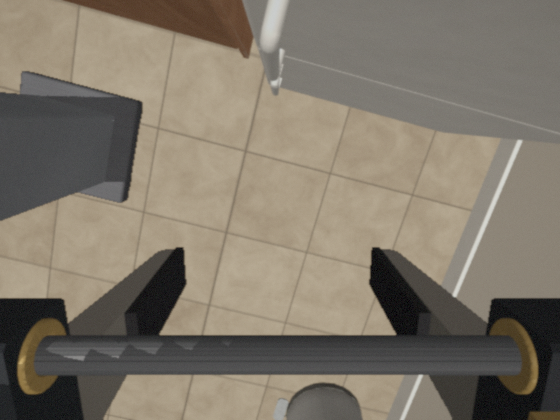

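```bash
python3 - <<'E'
import cv2
a=cv2.imread('pics/scene0.png');b=cv2.imread('pics/side0.png')
cv2.imwrite('pics/sc.png',cv2.resize(a[140:230,255:385],None,fx=6,fy=6,interpolation=cv2.INTER_CUBIC))
cv2.imwrite('pics/sd.png',cv2.resize(b[115:215,230:350],None,fx=6,fy=6,interpolation=cv2.INTER_CUBIC))
cv2.imwrite('pics/bw.png',cv2.hconcat([cv2.resize(a[220:320,150:290],(560,400)),cv2.resize(b[245:345,200:260],(240,400))]))
E
```

```text
(no output)
```

View pics/sc.png

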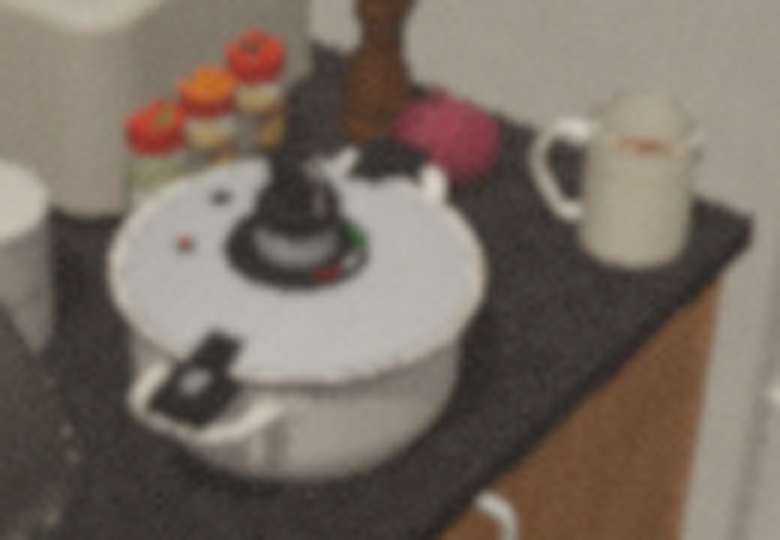

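View pics/sd.png

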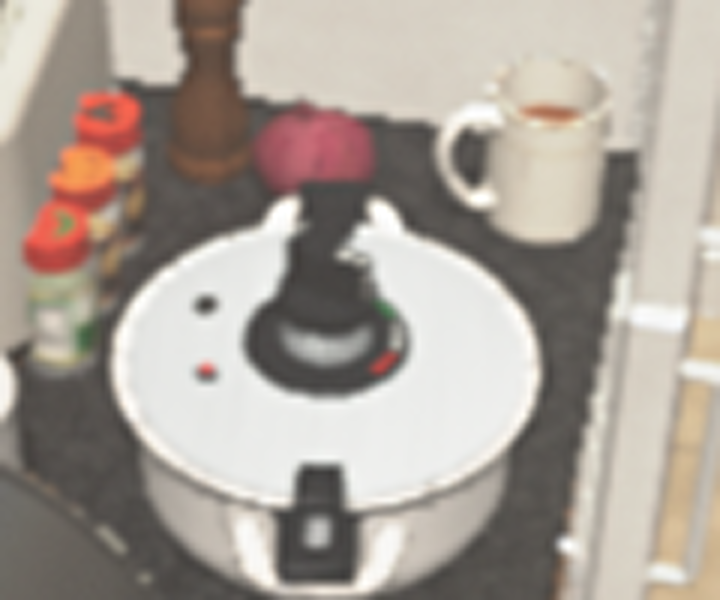

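View pics/bw.png

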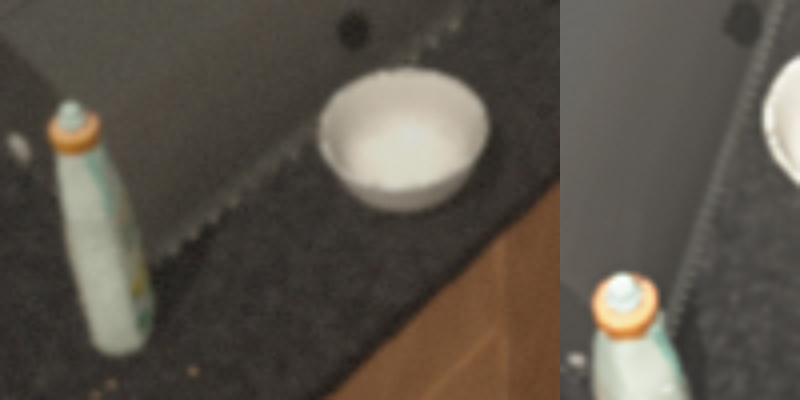

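```bash
cat > h.py <<'E'
import numpy as np, cv2
from plant import sensors, read_camera, get_calibration
from scipy.spatial.transform import Rotation as Ro
def onz(c,u,v,z):
    R=np.array(c['R']);t=np.array(c['t'])
    d=R.T@np.array([(u-c['cx'])/c['fx'],(v-c['cy'])/c['fy'],1]); o=-R.T@t
    return o+d*(z-o[2])/d[2]
def proj(c,X):
    p=np.array(c['R'])@np.array(X)+np.array(c['t']); return np.array([c['fx']*p[0]/p[2]+c['cx'],c['fy']*p[1]/p[2]+c['cy']])
E
python3 - <<'E'
from h import *
s=get_calibration('scene');d=get_calibration('side')
f=lambda c,u,v,x0,y0,k=6:(x0+(u+.5)/k-.5,y0+(v+.5)/k-.5)
def p(c,*a,z): print(onz(c,*f(c,*a),z).round(1))
p(s,297,246,255,140,z=126); p(d,327,340,230,115,z=126)
print('near handle');p(s,200,385,255,140,z=105);p(d,317,525,230,115,z=105)
print('far handle');p(s,390,160,255,140,z=100)
print('lid centre from rim'); p(s,297,265,255,140,z=100);p(d,327,362,230,115,z=100)
E
```

```text
[511.  -99.1 126. ]
[512.3 -99.2 126. ]
near handle
[487.4  30.4 105. ]
[491.1  24.3 105. ]
far handle
[ 542.1 -248.   100. ]
lid centre from rim
[ 519.2 -110.9  100. ]
[ 514.1 -109.2  100. ]
```

```bash
python3 - <<'E'
from h import *
s=get_calibration('scene');d=get_calibration('side');w=get_calibration('wrist')
for q in [(322,250),(298,380),(345,130)]: print('side',q,[onz(d,*q,z)[:2].round() for z in(0,200,400)])
for q in [(382,178),(383,150),(400,210)]: print('scene',q,[onz(s,*q,z)[:2].round() for z in(0,200,400)])
for q in [(250,50),(275,85),(500,135),(430,128),(265,30)]: print('wrist',q,[onz(w,*q,z)[:2].round() for z in(-700,-400,0)])
print('bowl',onz(s,251.2,252,68),onz(d,275,274,68))
print('tcp in wrist',proj(w,sensors.read_state()['ee_pos']))
print('cup', onz(s,361,183,0),onz(d,321,150,0))
import cv2
b=cv2.imread('pics/side0.png'); cv2.imwrite('pics/b2.png',cv2.resize(b[0:260,220:420],None,fx=3,fy=2.3))
E
```

```text
side (322, 250) [array([342., 106.]), array([334., 262.]), array([327., 418.])]
side (298, 380) [array([340., 529.]), array([333., 607.]), array([326., 686.])]
side (345, 130) [array([ 341., -555.]), array([ 334., -278.]), array([327.,   0.])]
scene (382, 178) [array([ 356., -465.]), array([ 242., -203.]), array([127.,  58.])]
scene (383, 150) [array([ 465., -670.]), array([ 331., -371.]), array([197., -73.])]
scene (400, 210) [array([ 193., -317.]), array([108., -82.]), array([ 24., 152.])]
wrist (250, 50) [array([ 383., -493.]), array([ 342., -526.]), array([ 287., -569.])]
wrist (275, 85) [array([ 313., -582.]), array([ 291., -590.]), array([ 262., -600.])]
wrist (500, 135) [array([  345., -1244.]), array([  315., -1069.]), array([ 273., -835.])]
wrist (430, 128) [array([  313., -1042.]), array([ 291., -922.]), array([ 262., -763.])]
wrist (265, 30) [array([ 442., -521.]), array([ 385., -545.]), array([ 308., -579.])]
bowl [451.85627183 273.14030987  68.        ] [458.085098   274.30588516  68.        ]
tcp in wrist [277.27303588 266.06400489]
cup [ 408.95338255 -376.39402905    0.        ] [ 421.06509706 -397.5262136     0.        ]
```

View pics/b2.png

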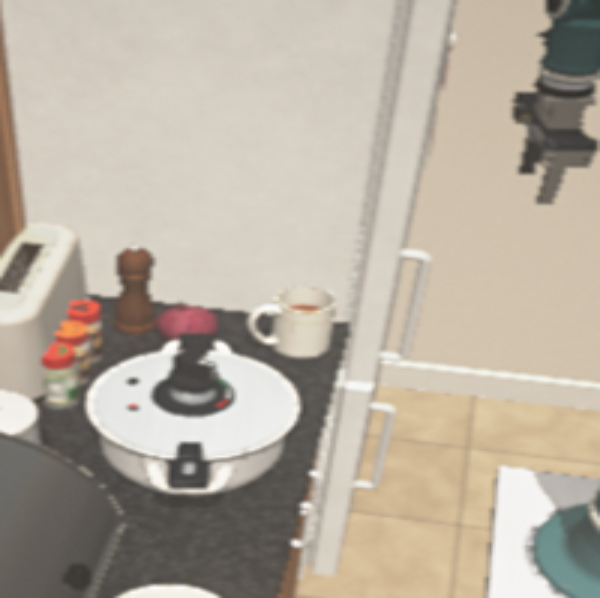

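```bash
cat >> h.py <<'E'
def tgt(pts,yaws=None):
    st=sensors.read_state();R=Ro.from_quat(st['tcp_rot'])
    x=R.as_matrix()[:,0];y0=np.arctan2(x[1],x[0])
    print('pos',st['ee_pos'].round(1),'toolx yaw',round(y0,4),'t',st['clock'],'tilt',R.as_matrix()[:2,2].round(4))
    for p in pts: print(p,R.inv().apply(np.array(p)-st['ee_pos']).round(1))
    for a in yaws or []:
        g=Ro.from_matrix(np.array([[np.cos(a),np.sin(a),0],[np.sin(a),-np.cos(a),0],[0,0,-1.]]))
        print('yaw',a,(R.inv()*g).as_rotvec().round(4))
E
python3 - <<'E'
from h import *
w=get_calibration('wrist');R=np.array(w['R']);st=sensors.read_state()
Rt=Ro.from_quat(st['tcp_rot'])
print('cam in tool',Rt.inv().apply(-R.T@w['t']-st['ee_pos']),'axis',Rt.inv().apply(R[2]))
tgt([(115,-430,280),(280,-290,330),(470,-120,350)],[-1.91])
E
```

```text
cam in tool [-7.54084034e-02 -7.19645813e+01 -1.69860309e+02] axis [4.36861113e-04 2.55842387e-01 9.66718409e-01]
pos [ 164.3 -628.5  213.9] toolx yaw -1.3151 t 0.15 tilt [-0.0005  0.0013]
(115, -430, 280) [-204.6   -2.5  -65.9]
(280, -290, 330) [-298.3 -197.6 -115.8]
(470, -120, 350) [-414.8 -424.4 -135.6]
yaw -1.91 [5.000e-04 1.300e-03 5.949e-01]
```

```bash
python3 -m crank '[{"translation":[-45,0,-15],"angular":[0,0,0],"gripper":-1},{"translation":[-90,0,-30],"angular":[0,0,0],"gripper":-1},{"translation":[-135,0,-45],"angular":[0,0,0],"gripper":-1},{"translation":[-180,0,-60],"angular":[0,0,0],"gripper":-1},{"translation":[-205,-3,-66],"angular":[0,0,0],"gripper":-1},{"translation":[-205,-3,-66],"angular":[0,0,0],"gripper":-1},{"translation":[-228,-45,-78],"angular":[0,0,0.1],"gripper":-1},{"translation":[-250,-90,-90],"angular":[0,0,0.2],"gripper":-1},{"translation":[-270,-135,-100],"angular":[0,0,0.3],"gripper":-1},{"translation":[-285,-165,-110],"angular":[0,0,0.4],"gripper":-1},{"translation":[-300,-200,-116],"angular":[0,0,0.5],"gripper":-1},{"translation":[-300,-200,-116],"angular":[0,0,0.595],"gripper":-1}]'; python3 -c "
from h import *
tgt([(512,-100,330)],[-1.91])
print(sensors.read_state()['contact_force'])"
```

```text
clock: 1.35
ee_pos: [286.5, -285.7, 331.5]
tcp_rot: [-0.579, 0.815, -0.001, 0.001]
contact_force: [-0.8, -1.1, -0.3]
gripper_width: 91.8
pos [ 286.5 -285.7  331.5] toolx yaw -1.906 t 1.35 tilt [ 0.0026 -0.0006]
(512, -100, 330) [-249.6 -151.9    1.9]
yaw -1.91 [-0.0026  0.0003  0.004 ]
[-0.76521068 -1.06016672 -0.29965179]
```

```bash
python3 -m crank '[{"translation":[-40,-24,0],"angular":[0,0,0],"gripper":-1},{"translation":[-80,-48,0],"angular":[0,0,0],"gripper":-1},{"translation":[-120,-72,0],"angular":[0,0,0],"gripper":-1},{"translation":[-160,-97,0],"angular":[0,0,0],"gripper":-1},{"translation":[-200,-122,0],"angular":[0,0,0],"gripper":-1},{"translation":[-240,-147,0],"angular":[0,0,0],"gripper":-1},{"translation":[-250,-152,2],"angular":[0,0,0],"gripper":-1},{"translation":[-250,-152,2],"angular":[0,0,0],"gripper":-1},{"translation":[-250,-152,2],"angular":[0,0,0],"gripper":-1}]'; python3 -c "
from h import *
st=sensors.read_state();w=get_calibration('wrist')
im=read_camera('wrist');cv2.imwrite('pics/w1.png',im)
import pickle;pickle.dump((w,st),open('w1.pkl','wb'))
tgt([(512,-100,330)],[-1.91])
print(proj(w,(512,-100,189)),proj(w,(512,-100,126)))
print(sensors.read_state()['contact_force'])"
```

```text
clock: 2.25
ee_pos: [508.0, -104.1, 327.9]
tcp_rot: [-0.577, 0.817, 0.0, -0.001]
contact_force: [-0.2, -0.8, 0.6]
gripper_width: 91.5
pos [ 507.7 -104.6  328.2] toolx yaw -1.9124 t 2.3 tilt [-0.0012 -0.0005]
(512, -100, 330) [-5.8 -2.5 -1.8]
yaw -1.91 [ 0.0009 -0.0009 -0.0024]
[271.12445962 199.54611475] [272.06225739 185.99483378]
[-0.25141254  0.33221302  0.10445222]
```

View pics/w1.png

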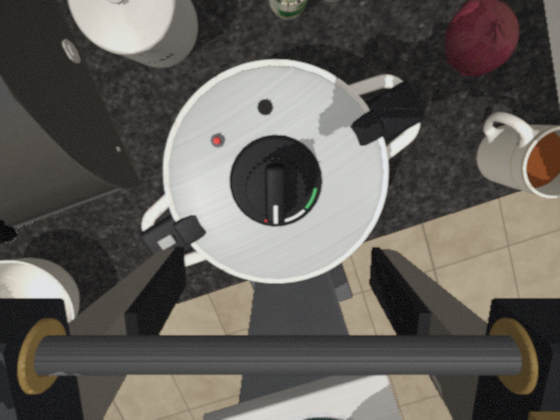

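```bash
python3 -c "
from h import *
im=cv2.imread('pics/w1.png');im=im[125:235,215:335]
im=cv2.convertScaleAbs(cv2.resize(im,None,fx=5,fy=5,interpolation=cv2.INTER_CUBIC),alpha=2.2,beta=10)
cv2.imwrite('pics/w1c.png',im)"
```

```text
(no output)
```

View pics/w1c.png

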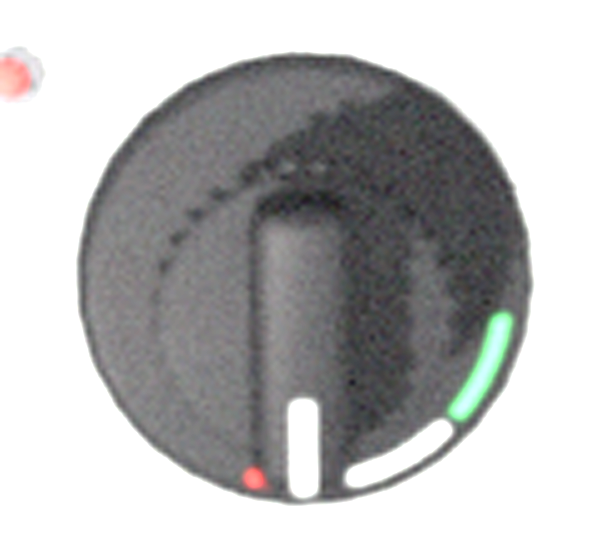

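```bash
python3 - <<'E'
from h import *
import pickle
w,st=pickle.load(open('w1.pkl','rb'))
f=lambda u,v:(215+(u+.5)/5-.5,125+(v+.5)/5-.5)
c=onz(w,*f(305,277),126);print('disc',c)
a=onz(w,*f(303,400),189);b=onz(w,*f(303,485),189);e=onz(w,*f(302,225),189)
print(a,b,e)
for p,q in((b,e),(b,a)):
    d=q-p;print('valve yaw',np.arctan2(d[1],d[0]))
print('handles', [onz(w,*p,105).round() for p in((172,235),(388,113))])
print(np.arctan2(*(lambda d:(d[0],-d[1]))(onz(w,172,235,105)-onz(w,388,113,105))))
print('bowl',onz(w,20,310,68))
E
```

```text
disc [ 516.64024777 -105.49823607  126.        ]
[ 506.62092961 -101.8055753   189.        ] [492.23535873 -96.68906964 189.        ] [ 535.2142651 -111.7966867  189.       ]
valve yaw -0.33802150277438764
valve yaw -0.3417164495547272
handles [array([493.,  26., 105.]), array([ 540., -237.,  105.])]
-2.9647621020869037
bowl [457.46956634 268.02962238  68.        ]
```

```bash
python3 -c "
from h import *
tgt([(514.5,-104,215)],[-1.911])"
```

```text
pos [ 507.7 -104.6  328.2] toolx yaw -1.9124 t 2.3 tilt [-0.0012 -0.0005]
(514.5, -104, 215) [ -2.9  -6.3 113.2]
yaw -1.911 [ 0.0009 -0.0009 -0.0014]
```

```bash
python3 -m crank '[{"translation":[-3,-6,40],"angular":[0,0,0],"gripper":-1},{"translation":[-3,-6,80],"angular":[0,0,0],"gripper":-1},{"translation":[-3,-6,113],"angular":[0,0,0],"gripper":-1},{"translation":[-3,-6,113],"angular":[0,0,0],"gripper":-1},{"translation":[-3,-6,113],"angular":[0,0,0],"gripper":-1},{"translation":[-3,-6,113],"angular":[0,0,0],"gripper":-1}]'; python3 -c "
from h import *
st=sensors.read_state();w=get_calibration('wrist')
im=read_camera('wrist')
cv2.imwrite('pics/w2.png',cv2.convertScaleAbs(im[80:380,130:430],alpha=2,beta=10))
import pickle;pickle.dump((w,st),open('w2.pkl','wb'))
tgt([(514.5,-104,165)],[-1.911])
print(proj(w,(514.5,-104,189)),proj(w,st['ee_pos']))"
```

```text
clock: 2.9
ee_pos: [516.4, -102.9, 217.8]
tcp_rot: [-0.577, 0.817, -0.002, 0.001]
contact_force: [0.5, 0.3, 0.9]
gripper_width: 92.0
pos [ 516.4 -102.7  217.8] toolx yaw -1.911 t 2.95 tilt [ 0.0037 -0.0014]
(514.5, -104, 165) [ 1.8  1.6 52.8]
yaw -1.911 [-0.0039 -0.0001  0.    ]
[280.29254287 248.61782264] [277.43325314 265.97377808]
```

View pics/w2.png

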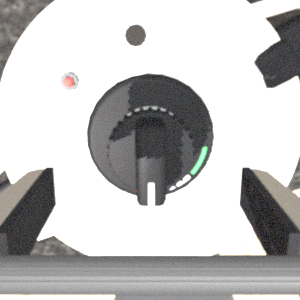

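```bash
python3 - <<'E'
from h import *
import pickle
w,st=pickle.load(open('w2.pkl','rb'))
im=cv2.imread('pics/w2.png')[60:220,75:225]
cv2.imwrite('pics/w2c.png',cv2.resize(im,None,fx=3.7,fy=3.7,interpolation=cv2.INTER_CUBIC))
print(onz(w,280.5,214.5,126))
for p in ((281,250),(281,206),(281,285)): print(onz(w,*p,189))
E
```

```text
[ 517.69474505 -105.84789262  126.        ]
[ 513.57157889 -104.10378363  189.        ]
[ 538.05804018 -112.70259348  189.        ]
[492.94557464 -96.86063459 189.        ]
```

View pics/w2c.png

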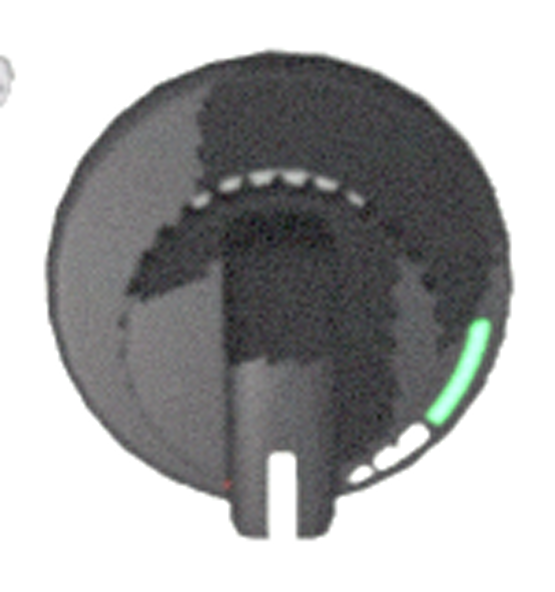

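```bash
python3 -c "
from h import *
tgt([(516,-104.8,166)],[-1.911])"; python3 -m crank '[{"translation":[2,0,25],"angular":[0,0,0],"gripper":-1},{"translation":[2,0,45],"angular":[0,0,0],"gripper":-1},{"translation":[2,0,51],"angular":[0,0,0],"gripper":-1},{"translation":[2,0,51],"angular":[0,0,0],"gripper":-1},{"translation":[2,0,51],"angular":[0,0,0],"gripper":-1}]'; python3 -c "
from h import *
tgt([(516,-104.8,166)],[-1.911])
st=sensors.read_state();print(st['contact_force'],st['wrist_torque'])"
```

```text
pos [ 516.4 -102.7  217.8] toolx yaw -1.911 t 2.95 tilt [ 0.0037 -0.0014]
(516, -104.8, 166) [ 2.1 -0.1 51.8]
yaw -1.911 [-0.0039 -0.0001  0.    ]
clock: 3.45
ee_pos: [515.5, -104.0, 165.9]
tcp_rot: [-0.578, 0.816, -0.001, 0.001]
contact_force: [0.3, 0.4, -0.0]
gripper_width: 92.0
pos [ 515.5 -104.   165.9] toolx yaw -1.91 t 3.45 tilt [ 0.0022 -0.0006]
(516, -104.8, 166) [ 0.6 -0.7 -0.1]
yaw -1.911 [-0.0022  0.0002  0.001 ]
[ 0.30958397  0.38013052 -0.03556367] [-0.00214467  0.00038761 -0.01207044]
```

Good. Close gently first and read the forces.

```bash
python3 -m crank '[{"translation":[0,0,0],"angular":[0,0,0],"gripper":1},{"translation":[0,0,0],"angular":[0,0,0],"gripper":1},{"translation":[0,0,0],"angular":[0,0,0],"gripper":1},{"translation":[0,0,0],"angular":[0,0,0],"gripper":1},{"translation":[0,0,0],"angular":[0,0,0],"gripper":1},{"translation":[0,0,0],"angular":[0,0,0],"gripper":1},{"translation":[0,0,0],"angular":[0,0,0],"gripper":1},{"translation":[0,0,0],"angular":[0,0,0],"gripper":1}]' 8; cat > s.py <<'E'
from h import *
st=sensors.read_state();R=Ro.from_quat(st['tcp_rot'])
x=R.as_matrix()[:,0]
print('t',round(st['clock'],2),'pos',st['ee_pos'].round(2),'yaw',round(np.arctan2(x[1],x[0]),4),'w',round(st['gripper_width'],2))
print('F world',st['contact_force'].round(2),'F tool',R.inv().apply(st['contact_force']).round(2),'M',st['wrist_torque'].round(3))
E
python3 s.py
```

```text
clock: 4.25
ee_pos: [514.6, -103.9, 164.5]
tcp_rot: [-0.578, 0.816, 0.0, -0.0]
contact_force: [-0.5, 0.8, -0.2]
gripper_width: 29.9
t 4.25 pos [ 514.56 -103.92  164.53] yaw -1.91 w 29.95
F world [-0.48  0.77 -0.17] F tool [-0.56  0.7   0.17] M [0.037 0.043 0.082]
```

```bash
python3 -m crank '[{"translation":[0,0,0],"angular":[0,0,0],"gripper":1},{"translation":[0,0,0],"angular":[0,0,0],"gripper":1},{"translation":[0,0,0],"angular":[0,0,0],"gripper":1},{"translation":[0,0,0],"angular":[0,0,0],"gripper":1},{"translation":[0,0,0],"angular":[0,0,0],"gripper":1}]' 8; python3 s.py
```

```text
clock: 4.75
ee_pos: [514.5, -104.0, 164.5]
tcp_rot: [-0.578, 0.816, -0.0, -0.0]
contact_force: [-0.5, 0.0, 0.8]
gripper_width: 18.2
t 4.75 pos [ 514.51 -104.    164.54] yaw -1.9101 w 18.16
F world [-0.49  0.03  0.8 ] F tool [ 0.13  0.47 -0.8 ] M [-0.089 -0.006  0.025]
```

```bash
python3 -m crank '[{"translation":[0,0,0],"angular":[0,0,0],"gripper":1},{"translation":[0,0,0],"angular":[0,0,0],"gripper":1},{"translation":[0,0,0],"angular":[0,0,-0.03],"gripper":1},{"translation":[0,0,0],"angular":[0,0,-0.06],"gripper":1},{"translation":[0,0,0],"angular":[0,0,-0.09],"gripper":1},{"translation":[0,0,0],"angular":[0,0,-0.1],"gripper":1},{"translation":[0,0,0],"angular":[0,0,-0.1],"gripper":1}]' 30; python3 s.py
```

```text
clock: 5.45
ee_pos: [514.6, -103.9, 164.6]
tcp_rot: [-0.618, 0.786, 0.0, 0.0]
contact_force: [0.1, -0.2, -0.3]
gripper_width: 17.4
t 5.45 pos [ 514.6  -103.87  164.56] yaw -1.8098 w 17.4
F world [ 0.1  -0.22 -0.35] F tool [ 0.19 -0.15  0.35] M [0.016 0.037 0.01 ]
```

```bash
python3 -m crank '[{"translation":[0,0,0],"angular":[0,0,-0.03],"gripper":1},{"translation":[0,0,0],"angular":[0,0,-0.06],"gripper":1},{"translation":[0,0,0],"angular":[0,0,-0.06],"gripper":1}]'; python3 s.py;  python3 -m crank '[{"translation":[0,0,0],"angular":[0,0,-0.03],"gripper":1},{"translation":[0,0,0],"angular":[0,0,-0.06],"gripper":1},{"translation":[0,0,0],"angular":[0,0,-0.06],"gripper":1}]' >/dev/null; python3 s.py
```

```text
clock: 5.75
ee_pos: [514.6, -103.9, 164.6]
tcp_rot: [-0.641, 0.767, 0.0, 0.0]
contact_force: [0.4, -0.5, 0.6]
gripper_width: 17.7
t 5.75 pos [ 514.59 -103.85  164.55] yaw -1.7488 w 17.72
F world [ 0.37 -0.52  0.56] F tool [ 0.45 -0.46 -0.56] M [ 0.075 -0.015  0.089]
t 6.05 pos [ 514.57 -103.85  164.56] yaw -1.6887 w 17.9
F world [-0.57  0.67  0.83] F tool [-0.6   0.64 -0.83] M [ 0.104 -0.01   0.019]
```

```bash
for i in 1 ; do python3 -m crank '[{"translation":[0,0,0],"angular":[0,0,-0.03],"gripper":1},{"translation":[0,0,0],"angular":[0,0,-0.03],"gripper":1}]'>/dev/null; python3 s.py; python3 -m crank '[{"translation":[0,0,0],"angular":[0,0,-0.03],"gripper":1},{"translation":[0,0,0],"angular":[0,0,-0.03],"gripper":1}]'>/dev/null; python3 s.py;python3 -m crank '[{"translation":[0,0,0],"angular":[0,0,-0.03],"gripper":1},{"translation":[0,0,0],"angular":[0,0,-0.03],"gripper":1}]'>/dev/null; python3 s.py; done
```

```text
t 6.25 pos [ 514.59 -103.85  164.56] yaw -1.6589 w 17.89
F world [-0.17  0.62 -0.35] F tool [-0.6   0.22  0.35] M [ 0.135  0.016 -0.002]
t 6.45 pos [ 514.55 -103.87  164.57] yaw -1.6288 w 17.45
F world [ 0.09  0.91 -0.12] F tool [-0.91 -0.04  0.12] M [0.055 0.009 0.001]
t 6.65 pos [ 514.53 -103.95  164.57] yaw -1.5989 w 17.61
F world [-0.54  0.76  0.47] F tool [-0.74  0.56 -0.47] M [ 0.127  0.001 -0.005]
```

```bash
for i in 1 ; do python3 -m crank '[{"translation":[0,0,0],"angular":[0,0,-0.03],"gripper":1},{"translation":[0,0,0],"angular":[0,0,-0.03],"gripper":1}]'>/dev/null; python3 s.py; python3 -m crank '[{"translation":[0,0,0],"angular":[0,0,-0.03],"gripper":1},{"translation":[0,0,0],"angular":[0,0,-0.03],"gripper":1}]'>/dev/null; python3 s.py;python3 -m crank '[{"translation":[0,0,0],"angular":[0,0,-0.03],"gripper":1},{"translation":[0,0,0],"angular":[0,0,-0.03],"gripper":1}]'>/dev/null; python3 s.py; done
python3 -c "
from h import *
im=read_camera('wrist')
cv2.imwrite('pics/w3.png',cv2.convertScaleAbs(im[80:380,130:430],alpha=1.7,beta=10))"
```

```text
t 6.85 pos [ 514.55 -103.97  164.55] yaw -1.5689 w 17.71
F world [-0.36  0.32  0.43] F tool [-0.33  0.36 -0.43] M [ 0.12  -0.019  0.053]
t 7.05 pos [ 514.57 -103.98  164.58] yaw -1.539 w 17.86
F world [0.11 0.07 0.09] F tool [-0.06 -0.11 -0.09] M [ 0.065 -0.015  0.007]
t 7.25 pos [ 514.56 -103.98  164.58] yaw -1.509 w 17.81
F world [0.08 0.64 0.25] F tool [-0.63 -0.12 -0.25] M [0.058 0.052 0.016]
```

View pics/w3.png

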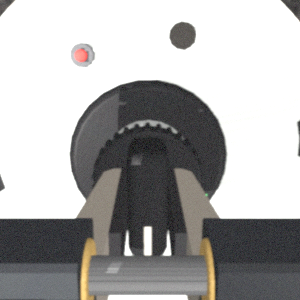

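```bash
for i in 1 ; do python3 -m crank '[{"translation":[0,0,0],"angular":[0,0,-0.03],"gripper":1},{"translation":[0,0,0],"angular":[0,0,-0.03],"gripper":1}]'>/dev/null; python3 s.py; python3 -m crank '[{"translation":[0,0,0],"angular":[0,0,-0.03],"gripper":1},{"translation":[0,0,0],"angular":[0,0,-0.03],"gripper":1}]'>/dev/null; python3 s.py;python3 -m crank '[{"translation":[0,0,0],"angular":[0,0,-0.03],"gripper":1},{"translation":[0,0,0],"angular":[0,0,-0.03],"gripper":1}]'>/dev/null; python3 s.py; done
```

```text
t 7.5 pos [ 514.55 -103.98  164.56] yaw -1.479 w 18.08
F world [-0.45  0.08  0.17] F tool [-0.12  0.44 -0.17] M [ 0.008 -0.021 -0.008]
t 7.7 pos [ 514.57 -103.96  164.55] yaw -1.4489 w 17.92
F world [-0.44 -0.43 -0.31] F tool [0.37 0.49 0.31] M [0.056 0.019 0.022]
t 7.9 pos [ 514.57 -103.96  164.57] yaw -1.4189 w 17.74
F world [-0.6  -0.59  0.46] F tool [ 0.49  0.69 -0.46] M [-0.012  0.028  0.04 ]
```

```bash
for i in 1 ; do python3 -m crank '[{"translation":[0,0,0],"angular":[0,0,-0.03],"gripper":1},{"translation":[0,0,0],"angular":[0,0,-0.03],"gripper":1}]'>/dev/null; python3 s.py; python3 -m crank '[{"translation":[0,0,0],"angular":[0,0,-0.03],"gripper":1},{"translation":[0,0,0],"angular":[0,0,-0.03],"gripper":1}]'>/dev/null; python3 s.py; done
```

```text
t 8.1 pos [ 514.54 -103.94  164.55] yaw -1.389 w 17.76
F world [ 1.19 -0.2   0.42] F tool [ 0.41 -1.14 -0.42] M [0.022 0.    0.021]
t 8.3 pos [ 514.56 -103.92  164.56] yaw -1.3589 w 18.03
F world [ 0.46 -0.32 -0.18] F tool [ 0.41 -0.39  0.18] M [0.054 0.033 0.075]
```

```bash
for i in 1 ; do python3 -m crank '[{"translation":[0,0,0],"angular":[0,0,-0.025],"gripper":1},{"translation":[0,0,0],"angular":[0,0,-0.025],"gripper":1}]'>/dev/null; python3 s.py; python3 -m crank '[{"translation":[0,0,0],"angular":[0,0,-0.025],"gripper":1},{"translation":[0,0,0],"angular":[0,0,-0.025],"gripper":1}]'>/dev/null; python3 s.py; done
```

```text
t 8.5 pos [ 514.57 -103.93  164.58] yaw -1.3341 w 18.0
F world [-0.46  0.08  0.23] F tool [-0.19  0.43 -0.23] M [0.052 0.02  0.01 ]
t 8.7 pos [ 514.58 -103.91  164.56] yaw -1.3091 w 17.87
F world [-0.25 -0.57 -0.44] F tool [0.48 0.39 0.44] M [-0.004  0.076  0.019]
```

```bash
for i in 1 ; do python3 -m crank '[{"translation":[0,0,0],"angular":[0,0,-0.025],"gripper":1},{"translation":[0,0,0],"angular":[0,0,-0.025],"gripper":1}]'>/dev/null; python3 s.py; python3 -m crank '[{"translation":[0,0,0],"angular":[0,0,-0.025],"gripper":1},{"translation":[0,0,0],"angular":[0,0,-0.025],"gripper":1}]'>/dev/null; python3 s.py;  python3 -c "
from h import *
im=read_camera('wrist')
cv2.imwrite('pics/w4.png',cv2.convertScaleAbs(im[80:380,130:430],alpha=1.7,beta=10))"; done
```

```text
t 8.9 pos [ 514.55 -103.92  164.55] yaw -1.2841 w 17.81
F world [-0.18 -0.97 -0.79] F tool [0.88 0.44 0.79] M [-0.03   0.002  0.021]
t 9.1 pos [ 514.57 -103.92  164.57] yaw -1.2592 w 17.98
F world [-0.17  0.36 -0.22] F tool [-0.4   0.05  0.22] M [-0.008  0.055 -0.017]
```

View pics/w4.png

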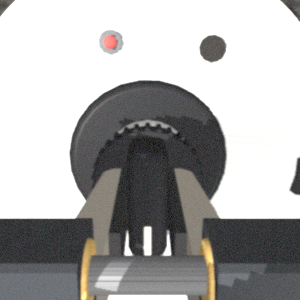

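```bash
for i in 1 ; do python3 -m crank '[{"translation":[0,0,0],"angular":[0,0,-0.02],"gripper":1},{"translation":[0,0,0],"angular":[0,0,-0.02],"gripper":1}]'>/dev/null; python3 s.py; python3 -m crank '[{"translation":[0,0,0],"angular":[0,0,-0.02],"gripper":1},{"translation":[0,0,0],"angular":[0,0,-0.02],"gripper":1}]'>/dev/null; python3 s.py; done
```

```text
t 9.35 pos [ 514.56 -103.91  164.56] yaw -1.2393 w 17.76
F world [-0.25  0.56  0.17] F tool [-0.61  0.05 -0.17] M [0.049 0.036 0.037]
t 9.55 pos [ 514.57 -103.94  164.56] yaw -1.2193 w 17.71
F world [-0.7  -0.74  0.29] F tool [ 0.45  0.91 -0.29] M [0.055 0.014 0.018]
```

```bash
for i in 1 ; do python3 -m crank '[{"translation":[0,0,0],"angular":[0,0,-0.02],"gripper":1},{"translation":[0,0,0],"angular":[0,0,-0.02],"gripper":1}]'>/dev/null; python3 s.py; python3 -m crank '[{"translation":[0,0,0],"angular":[0,0,-0.02],"gripper":1},{"translation":[0,0,0],"angular":[0,0,-0.02],"gripper":1}]'>/dev/null; python3 s.py; done
```

```text
t 9.75 pos [ 514.57 -103.91  164.57] yaw -1.1993 w 17.45
F world [-0.3  -0.57 -0.18] F tool [0.42 0.49 0.18] M [-0.016  0.03   0.037]
t 9.95 pos [ 514.55 -103.92  164.57] yaw -1.1795 w 17.65
F world [ 0.1   0.76 -0.37] F tool [-0.66 -0.38  0.37] M [ 0.053 -0.011 -0.011]
```

```bash
for i in 1 ; do python3 -m crank '[{"translation":[0,0,0],"angular":[0,0,-0.02],"gripper":1},{"translation":[0,0,0],"angular":[0,0,-0.02],"gripper":1}]'>/dev/null; python3 s.py; python3 -m crank '[{"translation":[0,0,0],"angular":[0,0,-0.02],"gripper":1},{"translation":[0,0,0],"angular":[0,0,-0.02],"gripper":1}]'>/dev/null; python3 s.py; done
```

```text
t 10.15 pos [ 514.55 -103.9   164.58] yaw -1.1597 w 17.82
F world [ 0.27 -0.38  0.19] F tool [ 0.45 -0.1  -0.19] M [ 0.079 -0.018 -0.202]
t 10.35 pos [ 514.54 -103.89  164.58] yaw -1.1401 w 17.83
F world [ 0.53  0.1  -0.54] F tool [ 0.13 -0.52  0.54] M [ 0.133  0.047 -0.41 ]
```

```bash
python3 -m crank '[{"translation":[0,0,0],"angular":[0,0,0.012],"gripper":1},{"translation":[0,0,1],"angular":[0,0,0.012],"gripper":1},{"translation":[0,0,2],"angular":[0,0,0.012],"gripper":1},{"translation":[0,0,3],"angular":[0,0,0.012],"gripper":1},{"translation":[0,0,3],"angular":[0,0,0.012],"gripper":1}]'>/dev/null; python3 s.py
```

```text
t 10.85 pos [ 514.68 -103.86  162.4 ] yaw -1.1518 w 17.74
F world [-1.93  0.06  7.05] F tool [-0.84  1.74 -7.05] M [ 0.121  0.672 -0.081]
```

```bash
python3 -m crank '[{"translation":[0,0,1],"angular":[0,0,0],"gripper":1},{"translation":[0,0,2],"angular":[0,0,0],"gripper":1},{"translation":[0,0,2],"angular":[0,0,0],"gripper":1}]'>/dev/null; python3 s.py; python3 -m crank '[{"translation":[0,0,1],"angular":[0,0,0],"gripper":1},{"translation":[0,0,1.5],"angular":[0,0,0],"gripper":1},{"translation":[0,0,1.5],"angular":[0,0,0],"gripper":1}]'>/dev/null; python3 s.py
```

```text
t 11.15 pos [ 514.69 -103.88  160.42] yaw -1.1513 w 17.58
F world [-3.49  0.48  8.2 ] F tool [-1.85  3.   -8.2 ] M [ 0.097  0.69  -0.011]
t 11.45 pos [ 514.71 -103.85  159.09] yaw -1.1514 w 17.79
F world [-3.02  0.8   9.34] F tool [-1.95  2.43 -9.34] M [ 0.102  0.896 -0.076]
```

```bash
python3 -m crank '[{"translation":[-0.2,0.3,1],"angular":[0,0,0],"gripper":1},{"translation":[-0.4,0.5,1],"angular":[0,0,0],"gripper":1},{"translation":[-0.4,0.5,1],"angular":[0,0,0],"gripper":1}]'>/dev/null; python3 s.py;python3 -m crank '[{"translation":[0,0,0],"angular":[0,0,-0.03],"gripper":1},{"translation":[0,0,0],"angular":[0,0,-0.06],"gripper":1},{"translation":[0,0,0],"angular":[0,0,-0.06],"gripper":1}]'>/dev/null; python3 s.py
```

```text
t 11.75 pos [ 514.67 -103.82  158.46] yaw -1.1514 w 17.79
F world [-2.9   0.14 10.67] F tool [ -1.29   2.58 -10.68] M [ 0.08   0.655 -0.019]
t 12.05 pos [ 514.96 -103.82  158.55] yaw -1.0907 w 17.98
F world [-1.76 -0.05  9.51] F tool [-0.75  1.57 -9.51] M [ 0.086  0.53  -0.069]
```

```bash
python3 -m crank '[{"translation":[0,0,0],"angular":[0,0,-0.04],"gripper":1},{"translation":[0,0,0],"angular":[0,0,-0.08],"gripper":1},{"translation":[0,0,0],"angular":[0,0,-0.12],"gripper":1},{"translation":[0,0,0],"angular":[0,0,-0.12],"gripper":1}]'>/dev/null; python3 s.py;python3 -m crank '[{"translation":[0,0,0],"angular":[0,0,-0.04],"gripper":1},{"translation":[0,0,0],"angular":[0,0,-0.08],"gripper":1},{"translation":[0,0,0],"angular":[0,0,-0.12],"gripper":1},{"translation":[0,0,0],"angular":[0,0,-0.12],"gripper":1}]'>/dev/null; python3 s.py;python3 -m crank '[{"translation":[0,0,0],"angular":[0,0,-0.04],"gripper":1},{"translation":[0,0,0],"angular":[0,0,-0.08],"gripper":1},{"translation":[0,0,0],"angular":[0,0,-0.12],"gripper":1},{"translation":[0,0,0],"angular":[0,0,-0.12],"gripper":1}]'>/dev/null; python3 s.py
```

```text
t 12.45 pos [ 515.35 -103.79  158.65] yaw -0.9704 w 18.05
F world [-1.02  0.08 10.22] F tool [ -0.61   0.78 -10.22] M [0.105 0.341 0.026]
t 12.85 pos [ 515.5  -103.71  158.7 ] yaw -0.8505 w 17.91
F world [-0.79  0.73  9.85] F tool [-1.04  0.1  -9.85] M [0.046 0.23  0.   ]
t 13.25 pos [ 515.5  -103.71  158.69] yaw -0.7304 w 17.92
F world [-1.31  0.6   9.56] F tool [-1.34  0.42 -9.56] M [ 0.037  0.254 -0.012]
```

```bash
python3 -m crank '[{"translation":[0,0,0],"angular":[0,0,-0.04],"gripper":1},{"translation":[0,0,0],"angular":[0,0,-0.08],"gripper":1},{"translation":[0,0,0],"angular":[0,0,-0.12],"gripper":1},{"translation":[0,0,0],"angular":[0,0,-0.12],"gripper":1}]'>/dev/null; python3 s.py;python3 -m crank '[{"translation":[0,0,0],"angular":[0,0,-0.03],"gripper":1},{"translation":[0,0,0],"angular":[0,0,-0.03],"gripper":1}]'>/dev/null; python3 s.py;python3 -m crank '[{"translation":[0,0,0],"angular":[0,0,-0.02],"gripper":1},{"translation":[0,0,0],"angular":[0,0,-0.02],"gripper":1}]'>/dev/null; python3 s.py
```

```text
t 13.65 pos [ 515.45 -103.71  158.67] yaw -0.6104 w 17.76
F world [-0.36  0.34  9.89] F tool [-0.46 -0.09 -9.89] M [ 0.045  0.228 -0.003]
t 13.85 pos [ 515.41 -103.71  158.66] yaw -0.5808 w 17.68
F world [-1.16 -0.1   9.59] F tool [-0.89  0.71 -9.6 ] M [ 0.087  0.188 -0.009]
t 14.05 pos [ 515.34 -103.65  158.67] yaw -0.5611 w 17.53
F world [-0.86  0.32 10.71] F tool [ -0.86   0.18 -10.72] M [ 0.083  0.295 -0.107]
```

```bash
python3 -m crank '[{"translation":[0,0,0],"angular":[0,0,-0.02],"gripper":1},{"translation":[0,0,0],"angular":[0,0,-0.02],"gripper":1}]'>/dev/null; python3 s.py
```

```text
t 14.25 pos [ 515.16 -103.59  158.65] yaw -0.5412 w 17.83
F world [-1.36  0.22 10.75] F tool [ -1.26   0.51 -10.76] M [ 0.097  0.483 -0.123]
```

```bash
python3 -m crank '[{"translation":[0,0,0],"angular":[0,0,-0.015],"gripper":1},{"translation":[0,0,0],"angular":[0,0,-0.015],"gripper":1}]'>/dev/null; python3 s.py; python3 -m crank '[{"translation":[0,0,0],"angular":[0,0,0],"gripper":1}]'>/dev/null; python3 s.py
```

```text
t 14.45 pos [ 514.95 -103.54  158.6 ] yaw -0.5264 w 17.99
F world [-1.82  0.25 11.17] F tool [ -1.67   0.7  -11.18] M [ 0.099  0.589 -0.124]
t 14.55 pos [ 514.97 -103.51  158.63] yaw -0.5266 w 17.56
F world [-2.73  0.99 11.56] F tool [ -2.83   0.51 -11.56] M [ 0.104  0.567 -0.111]
```

```bash
python3 -m crank '[{"translation":[0,0,0],"angular":[0,0,-0.015],"gripper":1},{"translation":[0,0,0],"angular":[0,0,-0.015],"gripper":1}]'>/dev/null; python3 s.py; python3 -m crank '[{"translation":[0,0,0],"angular":[0,0,-0.015],"gripper":1},{"translation":[0,0,0],"angular":[0,0,-0.015],"gripper":1}]'>/dev/null; python3 s.py
```

```text
t 14.75 pos [ 514.76 -103.45  158.61] yaw -0.5114 w 17.64
F world [-1.56 -0.09 11.83] F tool [ -1.3    0.85 -11.83] M [ 0.1    0.634 -0.116]
t 14.95 pos [ 514.62 -103.41  158.59] yaw -0.4968 w 17.75
F world [-3.85  1.06 12.3 ] F tool [ -3.87   0.91 -12.31] M [ 0.25   0.817 -0.282]
```

```bash
python3 -m crank '[{"translation":[0,0,0],"angular":[0,0,-0.012],"gripper":1},{"translation":[0,0,0],"angular":[0,0,-0.012],"gripper":1}]'>/dev/null; python3 s.py
```

```text
t 15.15 pos [ 514.63 -103.41  158.61] yaw -0.4853 w 17.73
F world [-2.5   0.54 11.79] F tool [ -2.45   0.69 -11.79] M [ 0.207  0.788 -0.34 ]
```

```bash
python3 -m crank '[{"translation":[0,0,0],"angular":[0,0,0.02],"gripper":1},{"translation":[0,0,-2],"angular":[0,0,0.02],"gripper":1},{"translation":[0,0,-4],"angular":[0,0,0.02],"gripper":1},{"translation":[0,0,-6],"angular":[0,0,0.02],"gripper":1},{"translation":[0,0,-6],"angular":[0,0,0.02],"gripper":1}]'>/dev/null; python3 s.py;python3 -m crank '[{"translation":[0,0,-1.5],"angular":[0,0,0],"gripper":1},{"translation":[0,0,-3],"angular":[0,0,0],"gripper":1},{"translation":[0,0,-3],"angular":[0,0,0],"gripper":1}]'>/dev/null; python3 s.py
```

```text
t 15.65 pos [ 514.53 -103.45  163.7 ] yaw -0.5048 w 17.53
F world [0.25 0.95 6.75] F tool [-0.23 -0.95 -6.75] M [ 0.325  0.139 -0.135]
t 15.95 pos [ 514.34 -103.55  166.2 ] yaw -0.5049 w 18.23
F world [1.71 1.36 1.49] F tool [ 0.83 -2.02 -1.49] M [ 0.412 -0.497 -0.084]
```

```bash
python3 -m crank '[{"translation":[0,0,-1.5],"angular":[0,0,0],"gripper":1},{"translation":[0,0,-3],"angular":[0,0,0],"gripper":1},{"translation":[0,0,-3],"angular":[0,0,0],"gripper":1}]'>/dev/null; python3 s.py
```

```text
t 16.25 pos [ 513.85 -104.33  168.96] yaw -0.5055 w 17.63
F world [ 2.34 -0.57 -2.22] F tool [ 2.33 -0.63  2.22] M [-0.06  -0.785 -0.085]
```

```bash
python3 -m crank '[{"translation":[0.6,0,-1],"angular":[0,0,0],"gripper":1},{"translation":[0.6,0,-2],"angular":[0,0,0],"gripper":1},{"translation":[0.6,0,-3],"angular":[0,0,0],"gripper":1},{"translation":[0.6,0,-3],"angular":[0,0,0],"gripper":1}]'>/dev/null; python3 s.py
```

```text
t 16.65 pos [ 513.92 -104.33  172.08] yaw -0.5051 w 17.53
F world [ 0.04 -1.09 -2.1 ] F tool [0.57 0.94 2.1 ] M [-0.298 -0.041 -0.017]
```

Free so far; lift on straight.

```bash
python3 -m crank '[{"translation":[0,0,-3],"angular":[0,0,0],"gripper":1},{"translation":[0,0,-6],"angular":[0,0,0],"gripper":1},{"translation":[0,0,-10],"angular":[0,0,0],"gripper":1}]'>/dev/null; python3 s.py;python3 -m crank '[{"translation":[0,0,-5],"angular":[0,0,0],"gripper":1},{"translation":[0,0,-10],"angular":[0,0,0],"gripper":1},{"translation":[0,0,-15],"angular":[0,0,0],"gripper":1},{"translation":[0,0,-20],"angular":[0,0,0],"gripper":1},{"translation":[0,0,-20],"angular":[0,0,0],"gripper":1}]'>/dev/null; python3 s.py
```

```text
t 16.95 pos [ 514.33 -103.81  182.41] yaw -0.5047 w 17.62
F world [-0.07  0.56 -0.95] F tool [-0.33 -0.46  0.95] M [-0.009 -0.082  0.058]
t 17.45 pos [ 514.92 -104.07  202.88] yaw -0.5051 w 17.44
F world [1.09 0.17 0.64] F tool [ 0.87 -0.68 -0.64] M [-0.087 -0.063  0.001]
```

```bash
python3 -m crank '[{"translation":[0,0,-40],"angular":[0,0,0],"gripper":1},{"translation":[0,0,-80],"angular":[0,0,0],"gripper":1},{"translation":[0,0,-110],"angular":[0,0,0],"gripper":1},{"translation":[0,0,-110],"angular":[0,0,0],"gripper":1}]'>/dev/null; python3 s.py; python3 - <<'E'
from h import *
s=get_calibration('scene')
for p in((190,283.7),(225,257.5),(262.5,225)): print(onz(s,*p,0).round())
print('soap base',onz(s,176+2,302,0),onz(s,169,250,230))
im=read_camera('scene');cv2.imwrite('pics/s2.png',im)
tgt([(455,200,320),(455,271,320)],[-1.6])
E
```

```text
t 17.85 pos [ 516.68 -103.81  316.  ] yaw -0.5052 w 18.4
F world [ 0.35  0.85 -0.94] F tool [-0.11 -0.91  0.94] M [-0.044 -0.044 -0.078]
[560. 464.   0.]
[554. 306.   0.]
[564.  93.   0.]
soap base [532.51307596 538.94864678   0.        ] [528.28566561 525.76552143 230.        ]
pos [ 515.3 -104.1  313.6] toolx yaw -0.5054 t 17.9 tilt [ 0.0031 -0.0016]
(455, 200, 320) [-200.  -236.9   -7.1]
(455, 271, 320) [-234.4 -299.    -7.2]
yaw -1.6 [-0.0021 -0.0031  1.0946]
```

View pics/s2.png

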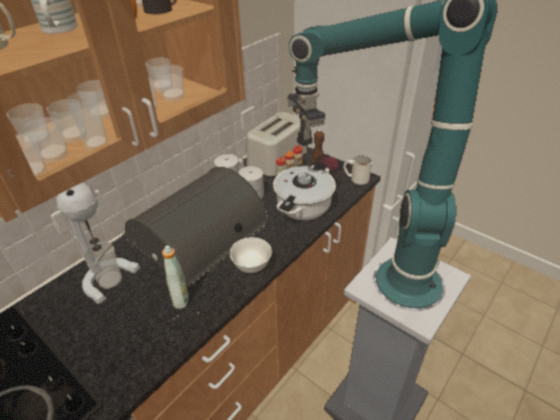

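```bash
python3 -c "
from h import *
print(sensors.read_state()['q'].round(3))"
```

```text
[ 0.953  0.319 -0.995  1.742  0.284  1.232 -0.62 ]
```

```bash
python3 -m crank '[{"translation":[-20,-25,-3],"angular":[0,0,0.12],"gripper":1},{"translation":[-40,-48,-5],"angular":[0,0,0.24],"gripper":1},{"translation":[-60,-72,-7],"angular":[0,0,0.36],"gripper":1},{"translation":[-80,-95,-7],"angular":[0,0,0.48],"gripper":1},{"translation":[-100,-119,-7],"angular":[0,0,0.6],"gripper":1},{"translation":[-120,-143,-7],"angular":[0,0,0.72],"gripper":1},{"translation":[-140,-166,-7],"angular":[0,0,0.84],"gripper":1},{"translation":[-160,-190,-7],"angular":[0,0,0.96],"gripper":1},{"translation":[-180,-213,-7],"angular":[0,0,1.06],"gripper":1},{"translation":[-200,-237,-7],"angular":[0,0,1.095],"gripper":1},{"translation":[-200,-237,-7],"angular":[0,0,1.095],"gripper":1},{"translation":[-200,-237,-7],"angular":[0,0,1.095],"gripper":1}]'>/dev/null; python3 s.py; python3 - <<'E'
from h import *
import pickle
st=sensors.read_state();w=get_calibration('wrist')
im=read_camera('wrist');cv2.imwrite('pics/w5.png',im);pickle.dump((w,st),open('w5.pkl','wb'))
E
```

```text
t 19.1 pos [453.32 200.03 317.69] yaw -1.5979 w 17.94
F world [ 0.13 -1.01 -0.77] F tool [ 1.   -0.16  0.77] M [ 0.025 -0.002 -0.009]
```

View pics/w5.png

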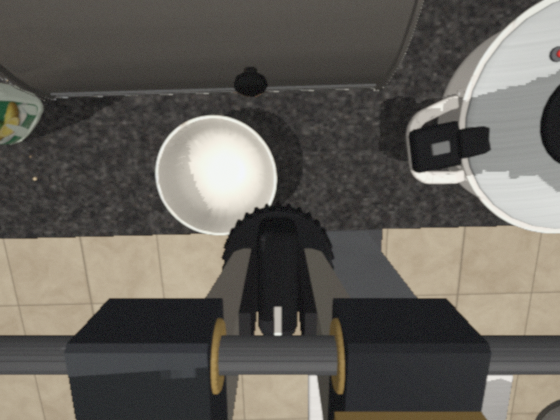

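```bash
python3 - <<'E'
from h import *
import pickle
w,st=pickle.load(open('w5.pkl','rb'))
# fit bowl centre by matching projected rim extents
from scipy.optimize import least_squares
def f(p):
    a=np.linspace(0,2*np.pi,200);P=np.array([proj(w,(p[0]+p[2]*np.cos(t),p[1]+p[2]*np.sin(t),68)) for t in a])
    return [P[:,0].min()-156,P[:,0].max()-277.5,P[:,1].min()-116,P[:,1].max()-234.5]
r=least_squares(f,[455,270,70]);print(r.x,r.fun)
c=r.x
print('bin',onz(w,60,95,0),onz(w,380,88,0))
tgt([(c[0],c[1],150),(c[0],c[1],60),(c[0],c[1],41)],[-1.6])
E
```

```text
[458.04347065 269.11166424  69.2014956 ] [ 0.47431869 -0.47662323 -0.46031794  0.50088231]
bin [557.70801935 471.16934574   0.        ] [ 5.55305212e+02  6.76472070e+01 -5.68434189e-14]
pos [453.8 199.1 317.8] toolx yaw -1.6 t 19.15 tilt [-0.002  -0.0011]
(np.float64(458.0434706473448), np.float64(269.1116642391006), 150) [-70.3  -2.5 167.8]
(np.float64(458.0434706473448), np.float64(269.1116642391006), 60) [-70.4  -2.7 257.8]
(np.float64(458.0434706473448), np.float64(269.1116642391006), 41) [-70.4  -2.7 276.8]
yaw -1.6 [ 0.002  -0.0012 -0.    ]
```

```bash
python3 -m crank '[{"translation":[-40,-1,0],"angular":[0,0,0],"gripper":1},{"translation":[-70,-2.5,0],"angular":[0,0,0],"gripper":1},{"translation":[-70,-2.5,0],"angular":[0,0,0],"gripper":1},{"translation":[-70,-2.5,40],"angular":[0,0,0],"gripper":1},{"translation":[-70,-2.5,80],"angular":[0,0,0],"gripper":1},{"translation":[-70,-2.5,120],"angular":[0,0,0],"gripper":1},{"translation":[-70,-2.5,160],"angular":[0,0,0],"gripper":1},{"translation":[-70,-2.5,180],"angular":[0,0,0],"gripper":1},{"translation":[-70,-2.5,180],"angular":[0,0,0],"gripper":1},{"translation":[-70,-2.5,180],"angular":[0,0,0],"gripper":1}]'>/dev/null; python3 s.py; python3 - <<'E'
from h import *
import pickle
st=sensors.read_state();w=get_calibration('wrist')
im=read_camera('wrist');cv2.imwrite('pics/w6.png',im);pickle.dump((w,st),open('w6.pkl','wb'))
E
```

```text
t 20.15 pos [459.29 268.85 139.26] yaw -1.6017 w 17.81
F world [ 0.38  0.65 -0.6 ] F tool [-0.66 -0.36  0.6 ] M [ 0.075  0.05  -0.011]
```

View pics/w6.png

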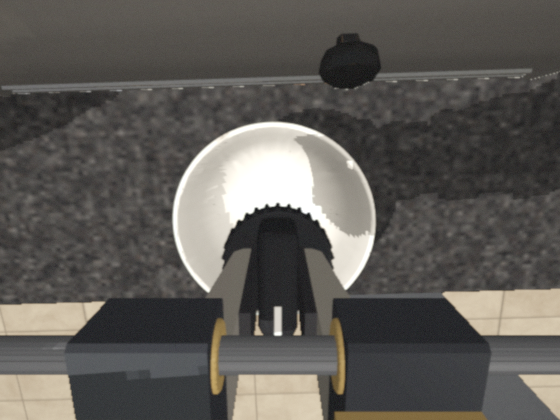

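```bash
python3 - <<'E'
from h import *
import pickle
w,st=pickle.load(open('w6.pkl','rb'))
from scipy.optimize import least_squares
def f(p):
    a=np.linspace(0,2*np.pi,200);P=np.array([proj(w,(p[0]+69.5*np.cos(t),p[1]+69.5*np.sin(t),68)) for t in a])
    return [P[:,0].min()-173,P[:,0].max()-377,P[:,1].min()-122]
r=least_squares(f,[455,270]);print(r.x,r.fun)
c=r.x
tgt([(c[0],c[1],60),(c[0],c[1],41)],[-1.6])
E
```

```text
[458.2085926  270.39282564] [ 0.24950223 -0.25032308 -0.03209436]
pos [459.7 269.5 140.1] toolx yaw -1.6015 t 20.2 tilt [0.0014 0.0004]
(np.float64(458.20859259634784), np.float64(270.39282563534294), 60) [-0.8  1.7 80.1]
(np.float64(458.20859259634784), np.float64(270.39282563534294), 41) [-0.8  1.7 99.1]
yaw -1.6 [-0.0014  0.0005 -0.0015]
```

```bash
python3 -m crank '[{"translation":[-1,1.5,30],"angular":[0,0,0],"gripper":1},{"translation":[-1,1.5,60],"angular":[0,0,0],"gripper":1},{"translation":[-1,1.5,80],"angular":[0,0,0],"gripper":1},{"translation":[-1,1.5,90],"angular":[0,0,0],"gripper":1},{"translation":[-1,1.5,90],"angular":[0,0,0],"gripper":1},{"translation":[-1,1.5,90],"angular":[0,0,0],"gripper":1}]'>/dev/null; python3 s.py; python3 -m crank '[{"translation":[0,0,2],"angular":[0,0,0],"gripper":1},{"translation":[0,0,4],"angular":[0,0,0],"gripper":1},{"translation":[0,0,4],"angular":[0,0,0],"gripper":1}]'>/dev/null; python3 s.py;
```

```text
t 20.8 pos [458.16 271.64  50.42] yaw -1.6003 w 17.67
F world [-0.77  0.63 -0.55] F tool [-0.61  0.79  0.55] M [ 0.009 -0.027  0.025]
t 21.1 pos [457.4  271.02  45.33] yaw -1.6002 w 17.63
F world [ 0.01 -0.41 -0.06] F tool [ 0.41 -0.02  0.06] M [-0.029  0.015 -0.012]
```

```bash
python3 -m crank '[{"translation":[0,0,1.5],"angular":[0,0,0],"gripper":1},{"translation":[0,0,2.5],"angular":[0,0,0],"gripper":1},{"translation":[0,0,2.5],"angular":[0,0,0],"gripper":1}]'>/dev/null; python3 s.py; python3 -m crank '[{"translation":[0,0,1],"angular":[0,0,0],"gripper":1},{"translation":[0,0,1],"angular":[0,0,0],"gripper":1}]'>/dev/null; python3 s.py;
```

```text
t 21.4 pos [457.08 271.    42.39] yaw -1.6 w 17.41
F world [ 0.2  -0.11  0.53] F tool [ 0.11 -0.21 -0.53] M [0.011 0.02  0.007]
t 21.6 pos [457.11 271.01  41.42] yaw -1.6 w 17.69
F world [-0.25  0.37 -0.96] F tool [-0.36  0.26  0.96] M [ 0.032 -0.019  0.018]
```

```bash
python3 -m crank '[{"translation":[0,0,0.7],"angular":[0,0,0],"gripper":1},{"translation":[0,0,0.7],"angular":[0,0,0],"gripper":1}]'>/dev/null; python3 s.py; python3 -m crank '[{"translation":[0,0,0.7],"angular":[0,0,0],"gripper":1},{"translation":[0,0,0.7],"angular":[0,0,0],"gripper":1}]'>/dev/null; python3 s.py;
```

```text
t 21.8 pos [457.17 271.08  40.78] yaw -1.6001 w 17.71
F world [-0.23 -0.21  0.16] F tool [ 0.21  0.22 -0.16] M [0.022 0.003 0.033]
t 22.0 pos [457.23 271.12  40.71] yaw -1.6 w 17.93
F world [-1.5  -1.22  4.67] F tool [ 1.26  1.46 -4.67] M [-0.259  0.336 -0.012]
```

```bash
python3 -m crank '[{"translation":[0,0,-0.5],"angular":[0,0,0],"gripper":1},{"translation":[0,0,-0.5],"angular":[0,0,0],"gripper":0.4},{"translation":[0,0,-0.5],"angular":[0,0,0],"gripper":0.4},{"translation":[0,0,-0.5],"angular":[0,0,0],"gripper":0.4},{"translation":[0,0,-0.5],"angular":[0,0,0],"gripper":0.4},{"translation":[0,0,-0.5],"angular":[0,0,0],"gripper":0.4}]'>/dev/null; python3 s.py
```

```text
t 22.6 pos [457.19 271.07  40.61] yaw -1.6 w 27.64
F world [ 0.39 -0.41  0.71] F tool [ 0.39 -0.41 -0.71] M [ 0.062 -0.001  0.051]
```

Released at 27.6 mm. Lift clear slowly, then look.

```bash
python3 -m crank '[{"translation":[0,0,-5],"angular":[0,0,0],"gripper":0.4},{"translation":[0,0,-15],"angular":[0,0,0],"gripper":0.4},{"translation":[0,0,-30],"angular":[0,0,0],"gripper":0.4},{"translation":[0,0,-60],"angular":[0,0,0],"gripper":0.4},{"translation":[0,0,-100],"angular":[0,0,0],"gripper":0.4},{"translation":[0,0,-140],"angular":[0,0,0],"gripper":0.4},{"translation":[0,0,-180],"angular":[0,0,0],"gripper":0.4},{"translation":[0,0,-180],"angular":[0,0,0],"gripper":0.4},{"translation":[0,0,-180],"angular":[0,0,0],"gripper":0.4}]'>/dev/null; python3 s.py; python3 - <<'E'
from h import *
a=read_camera('wrist');b=read_camera('scene');w=get_calibration('wrist')
b=cv2.resize(b[150:320,150:390],None,fx=1.7,fy=1.7)
c=np.zeros((420+290,560,3),np.uint8);cv2.imwrite('pics/w7.png',a);cv2.imwrite('pics/s7.png',b)
import pickle;pickle.dump(w,open('w7.pkl','wb'))
E
```

```text
t 23.5 pos [457.6  271.15 222.27] yaw -1.6003 w 27.51
F world [-0.77  0.01 -0.45] F tool [0.01 0.77 0.45] M [-0.024  0.028  0.01 ]
```

View pics/w7.png

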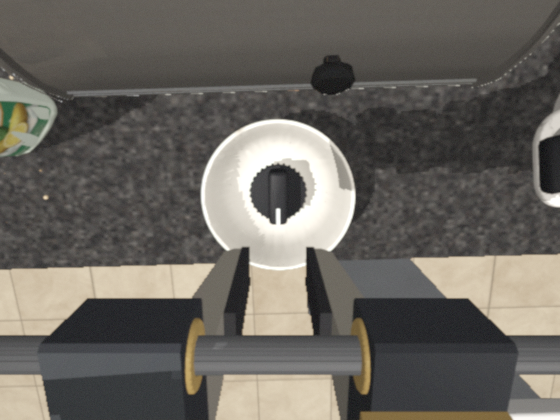

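View pics/s7.png

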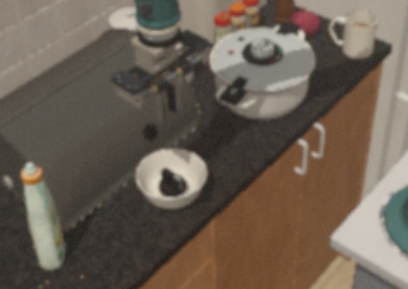

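```bash
python3 - <<'E'
from h import *
import pickle
w=pickle.load(open('w7.pkl','rb'))
from scipy.optimize import least_squares
def f(p):
    a=np.linspace(0,2*np.pi,200);P=np.array([proj(w,(p[0]+69.5*np.cos(t),p[1]+69.5*np.sin(t),68)) for t in a])
    return [P[:,0].min()-201.5,P[:,0].max()-355.5,P[:,1].min()-119.5,P[:,1].max()-269.5]
r=least_squares(f,[455,270]);print(r.x,r.fun)
from plant import workorder
print(workorder.finish_job(), sensors.read_state()['clock'])
E
```

```text
[456.91931314 269.10152183] [-0.65178321  0.65336974 -0.82014723  1.09920962]
the job is handed in; nothing more can be done
the job is handed in; nothing more can be done
```

The valve is out of the lid and standing upright in the middle of the bowl. I handed the job in at about 23.6 s, with the gripper open and 180 mm above it.

- **First stop:** I turned the valve about 0.75 rad anticlockwise and felt the moment rise to 0.2, then 0.41 Nm. That last step went slightly past the 0.3 Nm mark. I then eased back 0.012 rad.
- **Push and turn:** I pressed it in about 6 mm at about 10–12 N. It passed the vent stop and turned on about 0.65 rad to the end stop, felt at 0.34 Nm. There was an earlier, smaller rise to 0.12 Nm just before that.
- **Lift out:** It sprang up and came out straight, with at most about 2.4 N sideways and 2.2 N pulling down in the readings. I eased one sideways load of about 2.3 N with a 0.6 mm shift.
- **Setting down:** It touched the bowl floor at about 4.7 N, and I opened the gripper only part way so the fingers stayed clear of the bowl.

**Last checks:** The wrist image fit puts the bowl centre at (457, 269) mm. Before the set-down, fits gave (458, 269) and (458, 270), so the shift is within measuring error. The mug and soap bottle look unmoved in the last scene picture, but I did not measure them. My first estimate of the cooker position from the scene and side cameras differed from the wrist camera by about 6 mm; I used the wrist camera, and the contact forces agreed with it.

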